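# Slacken the edge finisher's tension arm for a new belt

## Robot

A 6-joint arm with a two-finger parallel gripper is mounted at the origin on the work surface. World frame = base frame: x ahead of the robot, y to its left, z up, the work surface at z = 0. Lengths are in mm, angles in rad, forces in N, time in s.
With the tool pointing down it reaches from about 350 to 975 mm from the base axis. Payload 7.1 kg.
Tool frame: the origin (TCP) lies between the finger pads; the fingertips stand 19 mm ahead of it and the grasp point (between the pads) is the TCP (ctrl.finger_overhang is the distance from the TCP to the fingertips, in mm); z points along the fingers, y is the line along which they close (so a half turn about z gives the same grasp; the last joint's range is limited). The gripper opens to 88 mm and grips with 3 to 60 N. Pads are 20 mm wide; open, the fingers measure 115 mm over their backs; the gripper's body (75 mm by 178 mm) begins 61 mm behind the grasp point.
Start: joints at [1.159, 0.423, 1.63, -0, 1.089, -0.019], TCP at [239.203, 577.396, 220.075] pointing down, gripper open.
Joint ranges: [-3, 3], [-0.9, 2.11], [0.09, 2.58], [-1.31, 4.45], [0.11, 2.69], [-2.54, 2.54]. Speed limits (rad/s): [2.39, 2.39, 3.01, 3.14, 3.14, 3.14].

## Interface

Orientations are given as a rotation vector (axis times angle).
In Python, from workcell import ctrl gives the robot as it stands. The module is installed in compiled form; this text tells all that it offers.
- The arm moves only by the tool arm_command, never from a script. Its argument "rows" is one flat list of numbers, 7 for each row, row after row: the turn, a rotation vector about the tool's x, y, z scaled (see below), then the shift along the tool's x, y, z scaled (see below), then the opening, from -1 (shut) to 1 (fully open). A call has 1 to 5 rows; each row is the pose to reach, as a shift and turn from the pose commanded when the call began, along the tool's axes at that moment, turning the shorter way round; what a row does not reach only later rows make up. The controller multiplies each number of a shift by 80 mm and each number of a turn by 180 degrees. A row lasts 1/10 s, in which the tool goes at most 50 mm and 8.59 degrees, less where a joint would pass 70% of its speed; a pose out of reach is approached as far as the arm can. A call with a number of a shift or a turn outside -1 to 1 is refused whole. A call with a gripper value outside its range is refused whole. The fingers move at their own pace and stop on an object; the grip force is fixed at half the most. Time passes only in rows, so rows that repeat a pose let the fingers close. It gives the time, the measured TCP pose, the force, the opening and the grip force at its end, in the units of the state.
- ctrl.get_obs(): the state, without advancing time (a new reading comes with each control period).
- ctrl.get_image(name): name is "scene" or "side" or "wrist"; returns (picture, depth): 384x512x3 uint8, red, green, blue; 384x512 float32, mm along the optical axis (not along the pixel's ray), 0 where there is no reading.
- ctrl.camera_params(name): a dict with "camera_matrix" (3x3 intrinsics, pixels), "world_to_cam" (4x4, takes a point from world to camera coordinates); the wrist camera has in their place "tool_from_camera" (4x4, takes a point from camera to tool coordinates, whose origin is the TCP and whose axes are the flange's). Camera axes: x right, y down, z forward; pixel columns grow to the right and rows downward; lengths in mm; the calibration is good to about 2 mm. The wrist camera is an equidistant fisheye: a pixel r from the principal point sees the ray r / f radians off the axis. A picture is of the moment at which its call begins: read the wrist's pose just before it. camera_params takes no time and is no camera call.
- ctrl.close_job(): hands the job in; it is judged then, once.
The state is a dict: "t": time; "qpos": joint angles; "qvel": joint speeds; "joint_torque": joint torques, N m; "ee_pos": TCP position; "orientation": TCP orientation; "ft_force": force on the tool from outside, world axes, zero at the start; "moment": the same for the moment, N m; "width": finger opening in mm; "grasp_force": force on a finger pad.
Only numpy, scipy, OpenCV 4.12 (cv2) and the standard library are available. Lean on these libraries where they do the work, as an engineer would, in place of code of your own. Each camera call takes 0.05 s, during which the arm holds its last target. There are 200 camera calls.

## Task

A colleague is about to slip a new belt onto the small edge finisher in this shoe repair shop. First push the stop switch's steel plunger all the way down and let it come back up; then, with the gripper's fingers, swing the sprung tension arm round towards the robot until it is against its stop, and finish while holding it there, without letting go. Leave the glue can, the polish tin and the hammer where they are.

Things in the scene. Friction and masses are not known exactly. Their poses are not given: they have to be found in the camera images.
- machine: The edge finisher, belt off, bolted down: a grey slab 200 mm (its x) by 340 mm (its y) by 45 mm high; origin at the centre of the underside. On it, at its (0, 120) mm, a fixed black drive drum 64 mm across, top at 121 mm; behind the drum an upright steel plate, top at 105 mm; at its (30, -20) mm the pivot of the tension arm. At yaw 0 its front (-x) faces the robot. It turns up to 0.35 rad either way.
- pivot (a point): Point on the upright axis of the tension arm's pivot, at the height of the idler roller's middle (97 mm above the table). The pivot hub is 32 mm across with a spring coil on it, top at 85 mm.
- idler_center (a point): Centre of the aluminium idler roller, an upright cylinder 32 mm across and 60 mm tall (from 67 to 127 mm above the table, with a 12 mm wide, 4 mm high nub on top) that stands on the free end of the tension arm, 110 mm from the pivot axis; it does not turn on the arm. The arm is a flat steel bar 22 mm wide, from 55 to 67 mm above the table; it and the roller move as one and carry the roller round the pivot in a level circle.
- tension_arm (a joint): Angle of the tension arm (rad): 0 at rest, 1.2 fully wound against its stop. It grows as the arm turns clockwise seen from above. At rest the arm points along the machine's direction -95 degrees (about its -y), fully wound along -164 degrees (mostly its -x, towards the robot). Two small upright pins on the slab, 12 mm across, top at 69 mm, mark the two ends of the swing. A spring turns the arm back to 0; pushing at the roller takes about 3 N at rest and 8 N at the stop.
- plunger_top (a point): Centre of the top of the steel plunger's mushroom head, 42 mm across; 95 mm above the table when up. It stands on the stop switch, a fixed grey box 90 by 90 by 50 mm.
- plunger (a joint): How far the plunger is pressed down (m): 0 up, 0.014 at its stop. A spring brings it back; it takes 3 N to start and 8 N to hold at the stop.
- glue_can_mid (a point): Middle of a closed plain metal can 72 mm across and 100 mm tall, standing loose on the table; leave it.
- polish_tin_mid (a point): Middle of a flat round tin 84 mm across and 30 mm tall, loose on the table; leave it.
- hammer: A hammer about 260 mm long with a wooden handle, lying along the machine's left side, loose on the table; leave it.

How it is judged (in metres and radians):
On the way, in this order (a step that is already met when the one before it is completed fails the run):
1. the plunger is pressed down to its stop (value of joint plunger above 0.012 m and value of joint tension_arm below 0.3 rad), for 0.1 s.
2. the plunger is back up and the fingers hold the tension arm wound to its stop (value of joint plunger below 0.003 m and value of joint tension_arm above 1.12 rad and contact force between the fingers and tension_arm above 1.5 N), for 0.2 s.
At the end, for the whole second after the job is handed in: The plunger is up again (within 3 mm) and the tension arm is held at its stop (1.12 rad or more of 1.2) by the gripper's fingers (contact over 1.5 N) and by no loose thing, through the last second (all of step 2 and contact force between tension_arm and glue_can below 0.1 N and contact force between tension_arm and polish_tin below 0.1 N and contact force between tension_arm and hammer below 0.1 N); the arm keeps its last pose, push and grip.
It fails at once if the glue can is shifted more than 30 mm (distance of glue_can_mid from where it was at the start of the episode above 0.03 m).
It fails at once if the polish tin is shifted more than 30 mm (distance of polish_tin_mid from where it was at the start of the episode above 0.03 m).
It fails at once if the hammer is shifted more than 30 mm (distance of hammer from where it was at the start of the episode above 0.03 m).
It also fails if it takes over 51 s, if anything falls off the work surface, if the arm or the gripper's body presses on something with over 40 N, if the wrist force passes 120 N, or if a joint passes its speed limit or range.

## Working session

There is one attempt and no reset: what is moved stays moved. The work goes in short steps, Python scripts to look and compute and a tool call to move; the robot and the scene stay as the last step left them, time stands still between calls to the robot, and variables do not carry over. Pictures are saved under pics/ and viewed, at most 10 in all, crops included, and the job is handed in when it is done.

Besides the shell and the picture viewer there is one more tool, called after ">>>" by a JSON object that holds its "name" and its "arguments". arm_command: Moves the arm, as the interface text tells. Shifts and turns lie within -1 to 1; 1 stands for 80 mm of shift or 180 degrees of turn. Its arguments: {"type":"object","properties":{"rows":{"type":"array","items":{"type":"number"}}},"required":["rows"]}

```bash
mkdir -p pics
cat > h.py <<'E'
import numpy as np, cv2
from workcell import ctrl
from scipy.spatial.transform import Rotation as R
def cloud(n,d):
    p=ctrl.camera_params(n);K=np.array(p["camera_matrix"]);T=np.linalg.inv(np.array(p["world_to_cam"]))
    v,u=np.mgrid[:384,:512]
    c=np.stack([(u-K[0,2])/K[0,0]*d,(v-K[1,2])/K[1,1]*d,d],-1)
    return c@T[:3,:3].T+T[:3,3]
E
python3 - <<'E'
from h import *
ims=[]
for n in("scene","side"):
    im,d=ctrl.get_image(n);np.savez("pics/%s.npz"%n,im=im,d=d);cv2.imwrite(f"pics/{n}0.png",im[:,:,::-1])
    P=cloud(n,d);print(n,(d==0).mean(),P[d>0].min(0),P[d>0].max(0))
o=ctrl.get_obs();print(o)
E
```

```text
scene 0.003814697265625 [ -966.6514899  -2387.07773826  -767.2070071 ] [1461.01581847  723.04342806  570.10058063]
side 0.003987630208333333 [-804.53943004 -571.44562584 -776.31684739] [2750.23065441 2368.48915841  430.54011312]
{'t': 0.1, 'qpos': array([ 1.15898930e+00,  4.23770354e-01,  1.63057785e+00,  6.31514708e-06,
        1.08858010e+00, -1.90416622e-02]), 'qvel': array([ 0.00015748, -0.00074026, -0.00179209,  0.00065619,  0.00035296,
        0.00062441]), 'joint_torque': array([ 1.15536503e-03, -5.45619249e+01, -2.74323481e+01,  6.45902054e-02,
        1.87641842e-02, -1.40732413e-05]), 'ee_pos': array([239.02080795, 576.96687083, 219.38975466]), 'orientation': array([-6.12944042e-01, -3.08092058e+00,  2.04748319e-03]), 'ft_force': array([ 0.72914715, -0.58528484, -0.47604423]), 'moment': array([ 0.01508911, -0.00989084,  0.02203225]), 'grasp_force': 0.0, 'width': 87.8959052386415}
```

View pics/scene0.png

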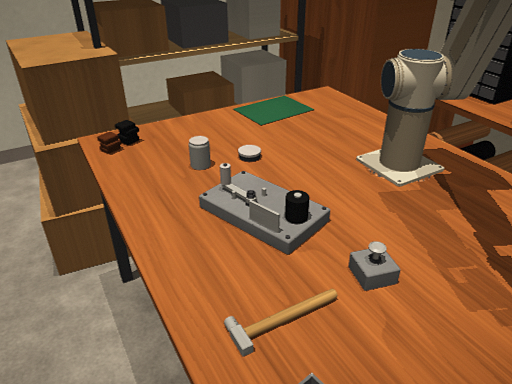

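View pics/side0.png

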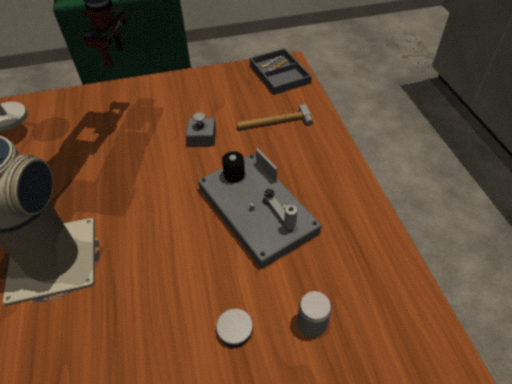

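The scene view shows the stop switch at about (374,265) with its plunger top at (377,246). The drum is at (297,205), the roller at (225,172), the can at (200,152), the tin at (250,153) and the hammer around (285,320). The side view shows the plunger at (199,118), drum top (233,160), roller top (291,211), hub (269,194), can (314,300) and tin (235,327).

Run:
```python
from h import *
W={"scene":dict(pl=(360,235,395,262),drum=(280,185,315,215),idl=(215,158,236,186),can=(185,132,215,172),tin=(235,143,265,163),slab=(198,168,332,250),box=(345,245,402,292),ham=(220,285,340,358)),
"side":dict(pl=(188,108,210,128),drum=(218,148,248,184),idl=(280,200,302,234),can=(295,288,335,340),tin=(212,304,258,350),slab=(195,148,322,268),box=(182,115,218,150),ham=(234,102,316,132))}
Z=dict(pl=(88,99),drum=(116,126),idl=(122,135),can=(95,106),tin=(25,35),slab=(40,50),box=(45,55),ham=(8,45))
for n in W:
    f=np.load(f"pics/{n}.npz");P=cloud(n,f["d"])
    for k,(a,b,c,e) in W[n].items():
        q=P[b:e,a:c].reshape(-1,3);q=q[(q[:,2]>Z[k][0])&(q[:,2]<Z[k][1])]
        if len(q)<5: print(n,k,len(q));continue
        c0,r=cv2.minEnclosingCircle(q[:,:2].astype(np.float32));rect=cv2.minAreaRect(q[:,:2].astype(np.float32))
        print(n,k,len(q),"mean",q.mean(0).round(1),"circ",np.round(c0,1),round(r,1),"rect",[np.round(x,1) for x in rect])
```

```text
scene pl 176 mean [468.1 377.6  94.6] circ [464.8 374.3] 22.2 rect [array([465.1, 376. ]), array([39. , 40.8]), np.float64(81.3)]
scene drum 180 mean [530.6 135.5 118. ] circ [528.9 134.7] 32.8 rect [array([529.7, 134. ]), array([62.9, 60. ]), np.float64(33.6)]
scene idl 61 mean [634.4 -91.3 128.2] circ [632.8 -95.8] 18.0 rect [array([632.7, -94.7]), array([33. , 29.6]), np.float64(47.6)]
scene can 155 mean [ 615.9 -339.3  101. ] circ [ 613.  -345.1] 36.8 rect [array([ 615.9, -342. ]), array([63.7, 65.9]), np.float64(20.5)]
scene tin 217 mean [ 435.8 -308.8   30.9] circ [ 432.5 -312.2] 44.1 rect [array([ 433.5, -311. ]), array([83.9, 80.2]), np.float64(51.8)]
scene slab 3064 mean [578.4  31.   46.1] circ [571.6  20.1] 194.5 rect [array([569.5,  19.6]), array([203. , 346.2]), np.float64(19.6)]
scene box 814 mean [473.8 382.6  50.9] circ [465.9 375.5] 59.9 rect [array([465.7, 376.1]), array([90.1, 91.2]), np.float64(75.6)]
scene ham 1712 mean [752.5 388.5  22.7] circ [722.8 383.6] 132.8 rect [array([719.9, 382.9]), array([ 91. , 259.6]), np.float64(88.6)]
side pl 85 mean [462.5 370.   
[... 328 characters left out ...]
0.4, 30.6]), np.float64(1.8)]
side can 670 mean [ 611.4 -345.   101.4] circ [ 611.1 -344.4] 33.5 rect [array([ 612. , -343.9]), array([64.7, 64.6]), np.float64(3.6)]
side tin 985 mean [ 431.1 -316.5   31.5] circ [ 431.3 -314.4] 42.1 rect [array([ 431.3, -314.8]), array([81.8, 81.9]), np.float64(37.6)]
side slab 5260 mean [563.   -7.7  46.5] circ [569.6  19.4] 195.0 rect [array([567.1,  18.8]), array([200.9, 340.9]), np.float64(19.9)]
side box 408 mean [462.2 363.5  51.4] circ [461.2 370. ] 60.8 rect [array([462.4, 369.6]), array([89. , 89.9]), np.float64(76.6)]
side ham 626 mean [734.6 376.7  22.5] circ [719.9 385.1] 132.9 rect [array([722.2, 397.8]), array([100.2, 260.6]), np.float64(80.1)]
```

>>> {"name": "arm_command", "arguments": {"rows": [0,0,0,-1,-0.36,0,-1,0,0,0,-1,-0.36,0,-1]}}

```text
t: 0.3
ee_pos: [302.4, 519.0, 219.5]
orientation: [0.61, 3.082, -0.002]
ft_force: [0.3, 0.6, -0.3]
width: 75.0
grasp_force: 0.0
```

>>> {"name": "arm_command", "arguments": {"rows": [0,0,0,-1,-0.36,0,-1,0,0,0,-1,-0.36,0,-1]}}

```text
t: 0.5
ee_pos: [366.2, 461.0, 219.7]
orientation: [-0.613, -3.081, 0.002]
ft_force: [-0.4, -0.9, 0.6]
width: 59.3
grasp_force: 0.0
```

>>> {"name": "arm_command", "arguments": {"rows": [0,0,0,-1,-0.36,0.7,-1,0,0,0,-1,-0.36,0.7,-1,0,0,0,-1,-0.36,0.7,-1]}}

```text
t: 0.8
ee_pos: [428.8, 401.1, 160.4]
orientation: [-0.619, -3.077, 0.009]
ft_force: [-0.9, 0.3, 0.2]
width: 35.5
grasp_force: 0.0
```

```bash
cat >> h.py <<'E'
def go(x,y,z,yaw=None):
    o=ctrl.get_obs();M=R.from_rotvec(o["orientation"]);m=M.as_matrix()
    now=np.degrees(np.arctan2(m[1,1],m[0,1]))
    s=M.inv().apply(np.array([x,y,z])-o["ee_pos"])/80
    print("t",round(o["t"],2),"pos",o["ee_pos"].round(1),"yawY",now.round(1),"tilt",m[:,2].round(4),"q",o["qpos"].round(2),"w",round(o["width"],1),"g",round(o["grasp_force"],1),"F",o["ft_force"].round(1))
    print("shift",s.round(3),"turnz",None if yaw is None else np.round(((now-yaw+180)%360-180)/180,3))
E
python3 -c "
from h import *
go(464,373,130,67)"
```

```text
t 0.8 pos [428.8 401.1 160.4] yawY 67.3 tilt [-0.0041 -0.0049 -1.    ] q [ 0.73  0.45  1.75 -0.    0.95 -0.44] w 35.5 g 0.0 F [-0.9  0.3  0.2]
shift [-0.542 -0.151  0.38 ] turnz 0.001
```

>>> {"name": "arm_command", "arguments": {"rows": [0,0,0,-0.54,-0.16,0.3,-1,0,0,0,-0.54,-0.16,0.3,-1,0,0,0,-0.54,-0.16,0.3,-1,0,0,0,-0.54,-0.16,0.3,-1,0,0,0,-0.54,-0.16,0.3,-1]}}

```text
t: 1.3
ee_pos: [462.3, 378.5, 140.9]
orientation: [0.611, 3.081, 0.001]
ft_force: [-0.5, 0.6, 0.1]
width: 0.5
grasp_force: 0.0
```

```bash
python3 -c "
from h import *
go(464,373,100,67)"
```

```text
t 1.3 pos [462.3 378.5 140.9] yawY 67.6 tilt [ 7.e-04  8.e-04 -1.e+00] q [ 0.67  0.48  1.75  0.    0.91 -0.51] w 0.5 g 0.0 F [-0.5  0.6  0.1]
shift [-0.046 -0.056  0.511] turnz 0.003
```

>>> {"name": "arm_command", "arguments": {"rows": [0,0,0,-0.05,-0.06,0.3,-1,0,0,0,-0.05,-0.06,0.3,-1,0,0,0,-0.05,-0.06,0.44,-1,0,0,0,-0.05,-0.06,0.44,-1,0,0,0,-0.05,-0.06,0.44,-1]}}

```text
t: 1.8
ee_pos: [464.6, 371.8, 105.1]
orientation: [0.612, 3.081, 0.0]
ft_force: [0.7, -0.2, 0.2]
width: 0.6
grasp_force: 0.0
```

>>> {"name": "arm_command", "arguments": {"rows": [0,0,0,0,0,0.06,-1,0,0,0,0,0,0.06,-1,0,0,0,0,0,0.06,-1]}}

```text
t: 2.1
ee_pos: [464.7, 371.4, 100.1]
orientation: [-0.613, -3.081, 0.0]
ft_force: [-0.0, 0.1, -0.1]
width: 0.7
grasp_force: 0.0
```

Run:
```python
from h import *
print(ctrl.finger_overhang)
im,d=ctrl.get_image("side");im2,d2=ctrl.get_image("scene")
P=cloud("side",d)
a=cv2.resize(im[60:180,120:280],None,fx=3,fy=3);b=cv2.resize(im2[190:310,290:450],None,fx=3,fy=3)
cv2.imwrite("pics/press.png",np.vstack([a,b])[:600,:,::-1] if 0 else cv2.resize(np.hstack([a,b]),(800,300))[:,:,::-1])
```

```text
19.0
```

View pics/press.png

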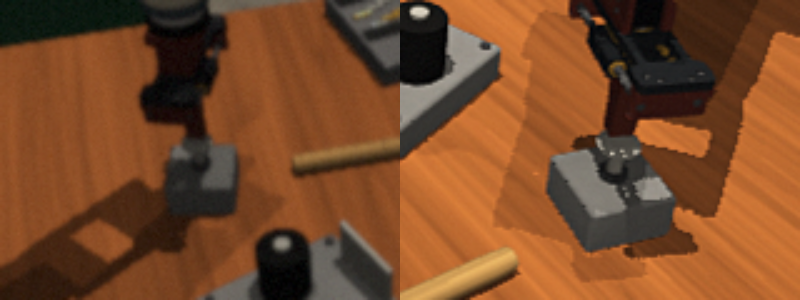

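The fingertips stand over the plunger head in both views (scene crop about (617,150), side crop about (200,145)), but the force reads near zero. I'll go lower in small steps.

>>> {"name": "arm_command", "arguments": {"rows": [0,0,0,0,0,0.04,-1,0,0,0,0,0,0.04,-1,0,0,0,0,0,0.04,-1]}}

```text
t: 2.5
ee_pos: [464.6, 371.3, 96.7]
orientation: [-0.613, -3.081, 0.0]
ft_force: [-0.6, 0.3, 1.1]
width: 0.8
grasp_force: 0.0
```

Run:
```python
from h import *
go(464,373,95)
im,d=ctrl.get_image("scene");P=cloud("scene",d);q=P.reshape(-1,3)
m=(np.hypot(q[:,0]-464,q[:,1]-373)<24)&(q[:,2]>54)&(q[:,2]<200)
h,_=np.histogram(q[m,2],np.arange(54,130,2));print(dict(zip(range(54,128,2),h)))
s=q[m];
for z in range(54,120,4):
    k=s[(s[:,2]>=z)&(s[:,2]<z+4)]
    if len(k):print(z,k[:,:2].min(0).round(),k[:,:2].max(0).round())
```

```text
t 2.5 pos [464.6 371.3  96.7] yawY 67.5 tilt [-2.e-04 -2.e-04 -1.e+00] q [ 0.65  0.54  1.77  0.    0.83 -0.52] w 0.8 g 0.0 F [-0.6  0.3  1.1]
shift [0.016 0.016 0.022] turnz None
{54: np.int64(9), 56: np.int64(13), 58: np.int64(31), 60: np.int64(15), 62: np.int64(3), 64: np.int64(5), 66: np.int64(2), 68: np.int64(6), 70: np.int64(4), 72: np.int64(4), 74: np.int64(2), 76: np.int64(2), 78: np.int64(0), 80: np.int64(0), 82: np.int64(0), 84: np.int64(0), 86: np.int64(1), 88: np.int64(11), 90: np.int64(17), 92: np.int64(30), 94: np.int64(41), 96: np.int64(33), 98: np.int64(7), 100: np.int64(3), 102: np.int64(4), 104: np.int64(9), 106: np.int64(11), 108: np.int64(8), 110: np.int64(8), 112: np.int64(10), 114: np.int64(8), 116: np.int64(9), 118: np.int64(5), 120: np.int64(7), 122: np.int64(9), 124: np.int64(6), 126: np.int64(6)}
54 [447. 362.] [479. 392.]
58 [451. 361.] [478. 388.]
62 [464. 372.] [472. 381.]
66 [462. 373.] [473. 381.]
70 [462. 373.] [471. 382.]
74 [466. 375.] [474. 381.]
86 [455. 365.] [484. 394.]
90 [445. 355.] [485. 395.]
94 [447. 359.] [483. 394.]
98 [455. 362.] [476. 389.]
102 [462. 363.] [481. 382.]
106 [460. 359.] [479. 385.]
110 [459. 360.] [479. 383.]
114 [459. 360.] [480. 386.]
118 [464. 363.] [478. 383.]
```

Depth shows the head still up at 95 mm with the fingertips only just above it, so the real overhang when shut is close to zero. I'll keep going down carefully.

>>> {"name": "arm_command", "arguments": {"rows": [0,0,0,0,0,0.06,-1,0,0,0,0,0,0.06,-1,0,0,0,0,0,0.06,-1]}}

```text
t: 2.85
ee_pos: [465.0, 371.6, 92.2]
orientation: [0.613, 3.081, 0.001]
ft_force: [-0.2, 0.5, 2.6]
width: 0.3
grasp_force: 1.1
```

>>> {"name": "arm_command", "arguments": {"rows": [0,0,0,0,0,0.04,-1,0,0,0,0,0,0.04,-1,0,0,0,0,0,0.04,-1]}}

```text
t: 3.15
ee_pos: [465.0, 371.6, 89.0]
orientation: [0.613, 3.081, 0.001]
ft_force: [0.6, 0.5, 3.4]
width: 0.4
grasp_force: 1.7
```

>>> {"name": "arm_command", "arguments": {"rows": [0,0,0,0,0,0.06,-1,0,0,0,0,0,0.06,-1,0,0,0,0,0,0.06,-1]}}

```text
t: 3.45
ee_pos: [465.0, 371.6, 84.4]
orientation: [0.613, 3.081, 0.001]
ft_force: [0.6, 0.6, 5.1]
width: 0.3
grasp_force: 2.5
```

>>> {"name": "arm_command", "arguments": {"rows": [0,0,0,0,0,0.04,-1,0,0,0,0,0,0.04,-1,0,0,0,0,0,0.04,-1]}}

```text
t: 3.75
ee_pos: [465.0, 371.6, 81.3]
orientation: [0.613, 3.081, 0.001]
ft_force: [0.2, 0.1, 6.9]
width: 0.3
grasp_force: 3.0
```

>>> {"name": "arm_command", "arguments": {"rows": [0,0,0,0,0,0.04,-1,0,0,0,0,0,0.04,-1,0,0,0,0,0,0.04,-1]}}

```text
t: 4.05
ee_pos: [465.0, 371.6, 78.7]
orientation: [0.613, 3.081, 0.001]
ft_force: [-1.1, 0.1, 11.4]
width: 0.3
grasp_force: 5.4
```

>>> {"name": "arm_command", "arguments": {"rows": [0,0,0,0,0,0.03,-1,0,0,0,0,0,0.03,-1,0,0,0,0,0,0.03,-1]}}

```text
t: 4.35
ee_pos: [465.2, 371.7, 78.4]
orientation: [0.613, 3.08, 0.001]
ft_force: [-5.8, -4.8, 30.3]
width: 0.6
grasp_force: 15.1
```

>>> {"name": "arm_command", "arguments": {"rows": [0,0,0,0,0,-1,-1,0,0,0,0,0,-1,-1,0,0,0,0,0,-1,-1]}}

```text
t: 4.65
ee_pos: [466.4, 372.8, 159.3]
orientation: [0.612, 3.077, 0.007]
ft_force: [0.1, 0.1, 1.2]
width: 0.6
grasp_force: 0.0
```

>>> {"name": "arm_command", "arguments": {"rows": [0,0,0.045,0,0,-0.5,-1,0,0,0.09,0,0,-0.5,0,0,0,0.14,0,0,-0.5,1,0,0,0.18,0,0,-0.5,1,0,0,0.22,0,0,-0.5,1]}}

```text
t: 5.15
ee_pos: [463.7, 370.6, 193.7]
orientation: [-1.627, -2.686, 0.005]
ft_force: [-0.3, 0.6, 0.1]
width: 29.2
grasp_force: 0.0
```

Run:
```python
from h import *
go(631.6,-95.7,200,15)
o=ctrl.get_obs();c=o["ee_pos"]
for n in("side","scene"):
    im,d=ctrl.get_image(n);q=cloud(n,d).reshape(-1,3)
    k=q[np.hypot(q[:,0]-464,q[:,1]-373)<22];k=k[(k[:,2]>86)&(k[:,2]<110)];print(n,"head z",np.median(k[:,2]),len(k))
    f=q[(abs(q[:,0]-c[0])<100)&(abs(q[:,1]-c[1])<100)&(q[:,2]>130)]
    h,_=np.histogram(f[:,2],np.arange(130,340,5));print([(z,int(a)) for z,a in zip(range(130,335,5),h) if a])
    w=f[(f[:,2]<c[2]+15)];print("tip xy mean",w.mean(0),w.min(0),w.max(0))
    cv2.imwrite(f"pics/up_{n}.png",im[:,:,::-1])
```

```text
t 5.15 pos [463.7 370.6 193.7] yawY 27.6 tilt [-0.0025 -0.0019 -1.    ] q [0.65 0.41 1.72 0.   1.01 0.17] w 29.2 g 0.0 F [-0.3  0.6  0.1]
shift [-6.138 -0.839 -0.073] turnz 0.07
side head z 96.3840714849257 87
[(195, 5), (200, 15), (205, 18), (210, 16), (215, 14), (220, 17), (225, 20), (230, 17), (235, 19), (240, 18), (245, 21), (250, 25), (255, 18), (260, 19), (265, 15), (270, 4), (275, 15), (280, 54), (285, 65), (290, 108), (295, 99), (300, 106), (305, 57), (310, 99), (315, 163), (320, 350), (325, 43), (330, 53)]
tip xy mean [464.243263   366.60177319 204.12074362] [437.86700668 348.32299743 195.05853234] [488.29288257 385.98934974 208.31880956]
scene head z 94.87292200795741 173
[(195, 14), (200, 25), (205, 32), (210, 28), (215, 24), (220, 21), (225, 24), (230, 22), (235, 19), (240, 16), (275, 24), (280, 112), (285, 128), (290, 125), (295, 111), (300, 175), (305, 87), (310, 136), (315, 271), (320, 386), (325, 62), (330, 62)]
tip xy mean [473.94784339 378.88621953 203.42347992] [437.92846263 365.9490564  197.4863682 ] [492.0279601  391.89429172 208.27789564]
```

The plunger is back up (head at about 95 mm). The depth readings show that the whole gripper sits about 21 mm higher than reported, so I'll allow for that and travel to the idler at this height.

>>> {"name": "arm_command", "arguments": {"rows": [0,0,0,-1,-0.14,0,1,0,0,0,-1,-0.14,0,1]}}

```text
t: 5.45
ee_pos: [491.7, 293.8, 194.0]
orientation: [-1.613, -2.695, 0.004]
ft_force: [0.1, -0.9, 0.2]
width: 52.5
grasp_force: 0.0
```

>>> {"name": "arm_command", "arguments": {"rows": [0,0,0,-1,-0.14,0,1,0,0,0,-1,-0.14,0,1]}}

```text
t: 5.65
ee_pos: [519.6, 216.9, 194.3]
orientation: [-1.615, -2.693, 0.003]
ft_force: [0.6, -0.1, -0.3]
width: 68.8
grasp_force: 0.0
```

>>> {"name": "arm_command", "arguments": {"rows": [0,0,0,-1,-0.14,0,1,0,0,0,-1,-0.14,0,1]}}

```text
t: 5.85
ee_pos: [547.2, 140.9, 194.4]
orientation: [-1.616, -2.693, 0.002]
ft_force: [0.8, 1.4, 0.2]
width: 85.1
grasp_force: 0.0
```

>>> {"name": "arm_command", "arguments": {"rows": [0,0,0,-1,-0.14,0,1,0,0,0,-1,-0.14,0,1]}}

```text
t: 6.05
ee_pos: [574.9, 64.9, 194.4]
orientation: [-1.616, -2.693, 0.002]
ft_force: [0.3, 1.0, 0.4]
width: 87.7
grasp_force: 0.0
```

>>> {"name": "arm_command", "arguments": {"rows": [0,0,0.04,-1,-0.14,0,1,0,0,0.07,-1,-0.14,0,1,0,0,0.07,-1,-0.14,0,1]}}

```text
t: 6.35
ee_pos: [602.9, -11.8, 194.3]
orientation: [-1.909, -2.495, 0.002]
ft_force: [-1.0, 1.2, -0.3]
width: 87.8
grasp_force: 0.0
```

Run:
```python
from h import *
go(631.5,-95.7,180,15)
```

```text
t 6.35 pos [602.9 -11.8 194.3] yawY 15.2 tilt [-9.e-04 -6.e-04 -1.e+00] q [-0.04  0.42  1.7  -0.    1.02 -0.3 ] w 87.8 g 0.0 F [-1.   1.2 -0.3]
shift [-1.106  0.071  0.179] turnz 0.001
```

>>> {"name": "arm_command", "arguments": {"rows": [0,0,0,-1,0.07,0,1,0,0,0,-1,0.07,0,1,0,0,0,-1,0.07,0,1]}}

```text
t: 6.65
ee_pos: [629.2, -86.3, 194.4]
orientation: [-1.904, -2.498, 0.001]
ft_force: [0.4, 0.6, -0.3]
width: 87.8
grasp_force: 0.0
```

>>> {"name": "arm_command", "arguments": {"rows": [0,0,0,-0.1,0,0.2,1,0,0,0,-0.1,0,0.2,1,0,0,0,-0.1,0,0.2,1]}}

```text
t: 6.95
ee_pos: [629.9, -90.6, 177.9]
orientation: [-1.902, -2.497, 0.002]
ft_force: [-0.6, -0.2, 0.5]
width: 88.2
grasp_force: 0.0
```

Run:
```python
from h import *
go(631.5,-95.7,82,15)
o=ctrl.get_obs();c=o["ee_pos"]
I=[]
for n in("side","scene"):
    im,d=ctrl.get_image(n);q=cloud(n,d).reshape(-1,3)
    f=q[(abs(q[:,0]-c[0])<80)&(abs(q[:,1]-c[1])<80)&(q[:,2]>145)&(q[:,2]<230)]
    print(n,len(f),f.min(0),f.max(0),f.mean(0))
    I.append(cv2.resize(im[120:270,200:350] if n=="side" else im[80:230,150:300],(400,400)))
cv2.imwrite("pics/idl.png",np.hstack(I)[:,:,::-1])
```

```text
t 6.95 pos [629.9 -90.6 177.9] yawY 15.4 tilt [-2.7e-03  7.0e-04 -1.0e+00] q [-0.16  0.49  1.63  0.    1.02 -0.43] w 88.2 g 0.0 F [-0.6 -0.2  0.5]
shift [-0.069  0.005  1.199] turnz 0.002
side 186 [ 575.51371833 -116.75346809  181.17410572] [683.00967947 -69.47434693 229.36339315] [633.71772095 -94.37996809 206.27347885]
scene 207 [ 577.35203489 -114.71420717  181.07954202] [686.90097216 -60.25189937 229.97323238] [633.85922697 -85.96124152 206.91383421]
```

View pics/idl.png

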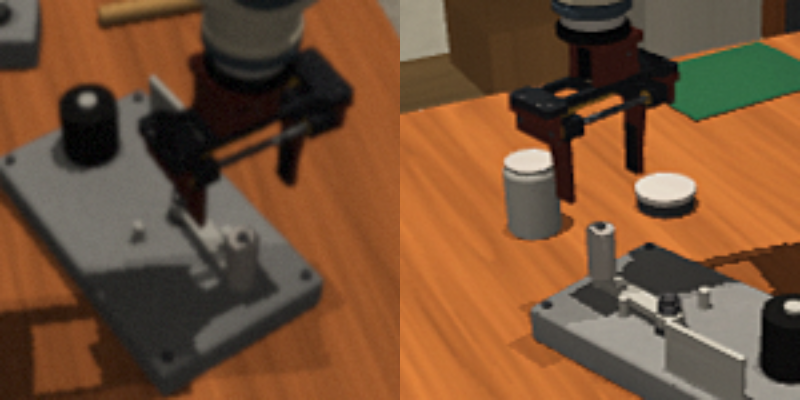

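The open fingers straddle the roller: in the left crop the fingers are at (195,200) and (290,165) with the roller at (240,255). The tips are at about 181 mm. I'll descend and close.

>>> {"name": "arm_command", "arguments": {"rows": [0,0,0,-0.07,0,0.4,1,0,0,0,-0.07,0,0.8,1,0,0,0,-0.07,0,0.8,1]}}

```text
t: 7.35
ee_pos: [629.5, -96.1, 111.7]
orientation: [-1.901, -2.493, 0.005]
ft_force: [-0.3, 0.1, -0.2]
width: 88.4
grasp_force: 0.0
```

>>> {"name": "arm_command", "arguments": {"rows": [0,0,0,0,0,0.3,1,0,0,0,0,0,0.38,1,0,0,0,0,0,0.38,1]}}

```text
t: 7.65
ee_pos: [632.2, -96.8, 85.1]
orientation: [-1.905, -2.497, 0.001]
ft_force: [-0.7, -0.2, -0.4]
width: 88.2
grasp_force: 0.0
```

```bash
python3 -c "
from h import *
go(631.5,-95.7,82,15)"
```

```text
t 7.65 pos [632.2 -96.8  85.1] yawY 15.3 tilt [-1.e-03  2.e-04 -1.e+00] q [-0.17  0.61  1.67  0.    0.86 -0.44] w 88.2 g 0.0 F [-0.7 -0.2 -0.4]
shift [ 0.015 -0.005  0.039] turnz 0.002
```

>>> {"name": "arm_command", "arguments": {"rows": [0,0,0,0.01,0,0,-1,0,0,0,0.01,0,0,-1,0,0,0,0.01,0,0,-1,0,0,0,0.01,0,0,-1,0,0,0,0.01,0,0,-1]}}

```text
t: 8.15
ee_pos: [632.4, -96.4, 85.2]
orientation: [1.906, 2.497, 0.0]
ft_force: [0.5, -0.1, -0.1]
width: 51.3
grasp_force: 0.0
```

>>> {"name": "arm_command", "arguments": {"rows": [0,0,0,0,0,0,-1,0,0,0,0,0,0,-1,0,0,0,0,0,0,-1,0,0,0,0,0,0,-1]}}

```text
t: 8.55
ee_pos: [632.1, -96.4, 84.9]
orientation: [-1.906, -2.497, 0.0]
ft_force: [-0.2, -1.0, 1.4]
width: 31.9
grasp_force: 30.0
```

```bash
cat >> h.py <<'E'
PV=np.array([603.5,10.7])
def arc(deg,dr=0):
    # target after winding 'deg' from rest, tool yaw follows the arm
    a=np.radians(-75.2-deg);p=PV+(110+dr)*np.array([np.cos(a),np.sin(a)])
    o=ctrl.get_obs();v=o["ee_pos"][:2]-PV
    print("angle now",-75.2-np.degrees(np.arctan2(v[1],v[0])),"r",np.hypot(*v))
    go(*p,o["ee_pos"][2],15-deg)
E
python3 -c "
from h import *
for d in (8,16,24): arc(d)"
```

```text
angle now -0.16826995537272182 r 110.87639991838688
t 8.55 pos [632.1 -96.4  84.9] yawY 15.3 tilt [-2.e-04 -0.e+00 -1.e+00] q [-0.17  0.61  1.67 -0.    0.86 -0.44] w 31.9 g 30.0 F [-0.2 -1.   1.4]
shift [ 0.026 -0.195  0.   ] turnz 0.046
angle now -0.16826995537272182 r 110.87639991838688
t 8.55 pos [632.1 -96.4  84.9] yawY 15.3 tilt [-2.e-04 -0.e+00 -1.e+00] q [-0.17  0.61  1.67 -0.    0.86 -0.44] w 31.9 g 30.0 F [-0.2 -1.   1.4]
shift [ 0.068 -0.383  0.   ] turnz 0.091
angle now -0.16826995537272182 r 110.87639991838688
t 8.55 pos [632.1 -96.4  84.9] yawY 15.3 tilt [-2.e-04 -0.e+00 -1.e+00] q [-0.17  0.61  1.67 -0.    0.86 -0.44] w 31.9 g 30.0 F [-0.2 -1.   1.4]
shift [ 0.135 -0.562  0.   ] turnz 0.135
```

>>> {"name": "arm_command", "arguments": {"rows": [0,0,0.022,0.003,-0.1,0,-1,0,0,0.045,0.016,-0.2,0,-1,0,0,0.067,0.035,-0.29,0,-1,0,0,0.09,0.06,-0.38,0,-1,0,0,0.09,0.06,-0.38,0,-1]}}

```text
t: 9.05
ee_pos: [601.4, -100.1, 84.9]
orientation: [2.239, 2.203, -0.0]
ft_force: [2.6, -2.3, -4.1]
width: 31.7
grasp_force: 30.0
```

```bash
python3 -c "
from h import *
for d in (32,): arc(d)"
```

```text
angle now 15.868505311450448 r 110.8567353654885
t 9.05 pos [ 601.4 -100.1   84.9] yawY -0.9 tilt [ 4.e-04 -5.e-04 -1.e+00] q [-0.18  0.58  1.74 -0.    0.82 -0.17] w 31.7 g 30.0 F [ 2.6 -2.3 -4.1]
shift [ 0.066 -0.382 -0.   ] turnz 0.089
```

Low forces and tracking well. I'll repeat the same increment.

>>> {"name": "arm_command", "arguments": {"rows": [0,0,0.022,0.003,-0.1,0,-1,0,0,0.045,0.016,-0.2,0,-1,0,0,0.067,0.035,-0.29,0,-1,0,0,0.09,0.06,-0.38,0,-1,0,0,0.09,0.06,-0.38,0,-1]}}

```text
t: 9.55
ee_pos: [571.0, -95.2, 84.9]
orientation: [2.525, 1.867, -0.001]
ft_force: [0.5, -6.7, -3.0]
width: 31.4
grasp_force: 30.0
```

>>> {"name": "arm_command", "arguments": {"rows": [0,0,0.022,0.003,-0.1,0,-1,0,0,0.045,0.016,-0.2,0,-1,0,0,0.067,0.035,-0.29,0,-1,0,0,0.09,0.06,-0.38,0,-1,0,0,0.09,0.06,-0.38,0,-1]}}

```text
t: 10.05
ee_pos: [543.2, -82.1, 84.9]
orientation: [2.763, 1.493, -0.002]
ft_force: [-2.2, -10.7, -1.9]
width: 31.5
grasp_force: 30.0
```

```bash
python3 -c "
from h import *
for d in (60,66,69): arc(d)"
```

```text
angle now 47.83670757648939 r 110.6430441849986
t 10.05 pos [543.2 -82.1  84.9] yawY -33.2 tilt [-6.0e-04 -1.9e-03 -1.0e+00] q [-0.17  0.51  1.88 -0.    0.75  0.41] w 31.5 g 30.0 F [ -2.2 -10.7  -1.9]
shift [ 0.038 -0.29  -0.   ] turnz 0.065
angle now 47.83670757648939 r 110.6430441849986
t 10.05 pos [543.2 -82.1  84.9] yawY -33.2 tilt [-6.0e-04 -1.9e-03 -1.0e+00] q [-0.17  0.51  1.88 -0.    0.75  0.41] w 31.5 g 30.0 F [ -2.2 -10.7  -1.9]
shift [ 0.075 -0.429 -0.   ] turnz 0.099
angle now 47.83670757648939 r 110.6430441849986
t 10.05 pos [543.2 -82.1  84.9] yawY -33.2 tilt [-6.0e-04 -1.9e-03 -1.0e+00] q [-0.17  0.51  1.88 -0.    0.75  0.41] w 31.5 g 30.0 F [ -2.2 -10.7  -1.9]
shift [ 0.099 -0.497 -0.   ] turnz 0.115
```

>>> {"name": "arm_command", "arguments": {"rows": [0,0,0.022,-0.01,-0.1,0,-1,0,0,0.045,0.0,-0.2,0,-1,0,0,0.067,0.02,-0.29,0,-1,0,0,0.09,0.045,-0.38,0,-1,0,0,0.1,0.055,-0.42,0,-1]}}

```text
t: 10.55
ee_pos: [517.8, -59.3, 84.8]
orientation: [2.963, 1.042, -0.001]
ft_force: [-0.0, -7.2, -1.1]
width: 31.6
grasp_force: 30.0
```

```bash
python3 -c "
from h import *
for d in (68.75,): arc(d,1)"
```

```text
angle now 65.56085002028523 r 110.68166829587142
t 10.55 pos [517.8 -59.3  84.8] yawY -51.2 tilt [-5.0e-04 -1.2e-03 -1.0e+00] q [-0.14  0.48  1.94 -0.    0.72  0.76] w 31.6 g 30.0 F [-0.  -7.2 -1.1]
shift [-0.002 -0.077 -0.   ] turnz 0.014
```

>>> {"name": "arm_command", "arguments": {"rows": [0,0,0.015,0,-0.04,0,-1,0,0,0.015,0,-0.07,0,-1,0,0,0.015,0,-0.07,0,-1,0,0,0.015,0,-0.07,0,-1]}}

```text
t: 10.95
ee_pos: [515.7, -56.0, 84.9]
orientation: [2.985, 0.972, 0.002]
ft_force: [2.1, -11.4, -3.9]
width: 31.7
grasp_force: 30.0
```

>>> {"name": "arm_command", "arguments": {"rows": [0,0,0,0,-0.03,0,-1,0,0,0,0,-0.03,0,-1,0,0,0,0,-0.03,0,-1]}}

```text
t: 11.25
ee_pos: [514.3, -54.4, 84.8]
orientation: [2.985, 0.972, 0.001]
ft_force: [2.4, -14.0, -4.7]
width: 32.0
grasp_force: 30.0
```

```bash
python3 -c "
from h import *
for d in (68.75,): arc(d,1)"
```

```text
angle now 68.69416884974167 r 110.45870472240713
t 11.25 pos [514.3 -54.4  84.8] yawY -53.9 tilt [ 0.0017 -0.0022 -1.    ] q [-0.13  0.47  1.95 -0.    0.71  0.82] w 32.0 g 30.0 F [  2.4 -14.   -4.7]
shift [-0.007 -0.001 -0.   ] turnz -0.001
```

>>> {"name": "arm_command", "arguments": {"rows": [0,0,0,0,-0.02,0,-1,0,0,0,0,-0.02,0,-1,0,0,0,0,-0.02,0,-1]}}

```text
t: 11.55
ee_pos: [513.9, -54.1, 84.8]
orientation: [2.983, 0.972, 0.002]
ft_force: [2.8, -19.7, -7.9]
width: 31.9
grasp_force: 30.0
```

Run:
```python
from h import *
arc(69,0)
im,d=ctrl.get_image("side");im2,d2=ctrl.get_image("scene")
for n,dd in(("side",d),("scene",d2)):
    q=cloud(n,dd).reshape(-1,3);k=q[np.hypot(q[:,0]-464,q[:,1]-373)<19];print("head",np.median(k[k[:,2]>70][:,2]))
cv2.imwrite("pics/end.png",np.hstack([cv2.resize(im[130:280,180:330],(400,400)),cv2.resize(im2[110:260,180:330],(400,400))])[:,:,::-1])
```

```text
angle now 68.909891359085 r 110.57058138409533
t 11.55 pos [513.9 -54.1  84.8] yawY -53.9 tilt [ 0.0028 -0.0037 -1.    ] q [-0.13  0.47  1.95 -0.01  0.71  0.82] w 31.9 g 30.0 F [  2.8 -19.7  -7.9]
shift [ 0.007 -0.002 -0.   ] turnz 0.001
head nan
head 95.372078851232
  return _methods._mean(a, axis=axis, dtype=dtype,
  ret = ret.dtype.type(ret / rcount)
```

View pics/end.png

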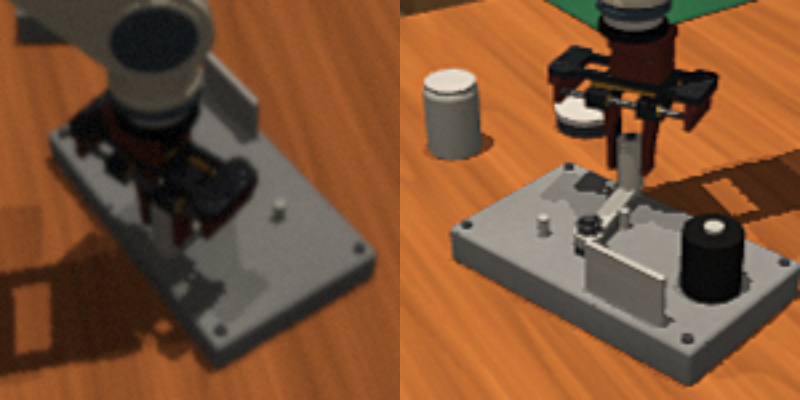

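The roller is gripped (right crop (628,160)) and the arm lies against its stop pin at (625,218). The last push moved it only 0.5 mm while the force rose, the plunger is up, and the can and tin are in place. I'm handing in while holding.

```bash
python3 -c "
from workcell import ctrl
print(ctrl.close_job())"
```

```text
the job is handed in; nothing more can be done
None
```

I pressed the plunger to its stop and it came back up; the tension arm is wound to about 1.2 rad against its stop, gripped by the fingers, and I handed the job in holding it there, though the hand-in gave no verdict.

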